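Shut the garlic tin and throw its hold-down lever

TASK

Close the garlic tin and lock it: push the open lid all the way down with the fingertips, then push the small lever at the tin's front, which leans toward you, over past its middle so that it snaps down over the shut lid and stays there. Only push with the fingers: do not pick up, tip or shove the tin, and leave the lemon, tumbler, bowl and tub beside it where they stand.

Things in the scene. Friction and masses are not known exactly. Their poses are not given: they have to be found in the camera images.
- tin: Loose bare-metal tin, 130 (its x) x 200 (its y) x 85 mm high without lid, walls 4 mm, about 1.4 to 2 kg. Origin at the centre of its underside; x points from its front (latch side, toward the robot) to its back (hinge side), z up. Turned up to 0.45 rad either way. It slides if pushed sideways with more than about 8 N. A 46 mm wide bracket on the front wall carries the lever.
- tin_lid (a joint): Lid angle in rad: 0 = fully shut, grows as the front edge rises (limit 1.3); starts at 0.5 to 0.9. The lid is a flat plate 134 (x) x 206 (y) x 8 mm, hinged along the tin's upper back edge; the hinge is stiff, so the lid stays at any angle and takes 1 to 3 N near its front edge to push down. Shut, its upper face is 94 mm above the worktop.
- lid_hinge (a point): Point on the lid's hinge line (parallel to the tin's y), half-way along it: tin frame (67, 0, 85) mm. It does not move as the lid turns. Its orientation is the lid's.
- lid_press (a point): Point on the lid's upper (outer) face, on the tin's middle line, 90 mm from the hinge line toward the lid's front edge, 44 mm short of that edge; 9 mm above the hinge line when the lid is shut. Moves with the lid.
- tin_lever (a joint): Lever angle in rad: 0 = open, where it starts (leaning 31 degrees from vertical to the tin's front, -x), 0.55 = straight up (unstable middle), 1.42 = locked (leaning 50 degrees over the lid, +x, its rubber foot on the lid). An over-centre spring drives it to the nearer end; leaving the open stop takes about 2 N at the tip, falling to nothing at the middle. Thrown with the lid up, it blocks the lid.
- lever_pivot (a point): Pivot of the lever, on the tin: tin frame (-83, 0, 88) mm; the pivot line is parallel to the tin's y, and the lever swings in the tin's x-z plane.
- lever_tip (a point): Point on the lever's axis 60 mm from the pivot, inside its round black grip (16 mm thick, 30 to 66 mm from the pivot, so ending 6 mm beyond this point). Moves with the lever: open it is 31 mm in front of and 51 mm above the pivot, upright 60 mm above it. A small rubber-tipped foot stands out from the middle of the lever on the side facing the lid.
- lemon: Loose lemon, 83x58x58 mm, bystander at the tin's right; origin at its underside.
- tumbler: Loose steel tumbler, 71 mm wide, 104 mm high, bystander at the tin's left; origin at the centre of its underside.
- bowl: Loose small steel bowl, 80 mm wide, 34 mm high, bystander in front of the tin to the right; origin at the centre of its underside.
- tub: Loose food tub with a light blue lid, 112 mm wide, 55 mm high, bystander in front of the tin to the left; origin at the centre of its underside.

How it is judged:
On the way, in this order (a step that is already met when the one before it is completed fails the run):
1. the lid is pushed fully shut while the lever is still open (value of joint tin_lid below 0.04 rad and value of joint tin_lever below 0.3 rad), for 0.2 s.
2. the lever has snapped over onto the shut lid (value of joint tin_lever above 1.3 rad and value of joint tin_lid below 0.04 rad), for 0.2 s.
At the end, for the whole second after the job is handed in: The lid is fully shut (within 0.04 rad), the lever is thrown over onto it (beyond 1.3 rad of 1.42), and the tin stands at rest, level, within 40 mm of where it started (all of step 2 and height (world z) of tin below 0.01 m and angle between tin's own z axis and vertical below 0.05 rad and linear speed of tin below 0.02 m/s and distance of tin from where it was at the start of the episode below 0.04 m); the robot touches nothing.
It fails at once if the tin is lifted or tipped (height (world z) of tin above 0.015 m or angle between tin's own z axis and vertical above 0.12 rad).
It fails at once if the tin is shoved more than 40 mm (distance of tin from where it was at the start of the episode above 0.04 m).
It fails at once if a bystander is moved more than 30 mm or lifted (distance of any of lemon, tumbler, bowl, tub from where it was at the start of the episode above 0.03 m).
It also fails if it takes over 42 s, if anything falls off the work surface, if the arm or the gripper's body presses on something with over 40 N, if the wrist force passes 120 N, or if a joint passes its speed limit or range.

ROBOT

A 6-joint arm with a two-finger parallel gripper is mounted at the origin on a cart in front of the work surface, level with it; the furniture and walls round the work are solid. World frame = base frame: x ahead of the robot, y to its left, z up, the work surface at z = 0. Lengths are in m, angles in rad, forces in N, time in s.
With the tool pointing down it reaches from about 0.375 to 0.9 m from the base axis. Payload 3.1 kg.
Tool frame: the origin (TCP) lies on the centre line of the jaws, within the pads' length; the fingertips stand bot.nose_length ahead of it and the grasp point (between the pads) lies 11 mm behind it (bot.nose_length is the distance from the TCP to the fingertips, in m); y points along the fingers, z is the direction in which the jaws open and shut, and the axes are right-handed (so a half turn about y gives the same grasp; the last joint's range is limited). The gripper opens to 85 mm and grips with 20 to 120 N. Pads are 22 mm wide; open, the fingers measure 114 mm over their backs; the gripper's body (76 mm by 85 mm) begins 54 mm behind the grasp point. The pads swing forward as they close: fully open they stand 13 mm farther back than shut.
Start: joints at [-0.178, 0.527, 1.433, -0, 1.181, -0.178], TCP at [0.625, 0, 0.239] pointing down, gripper open.
Joint ranges: [-3.08, 3.08], [-0.75, 2.2], [0.22, 2.44], [-1.43, 4.57], [0, 2.65], [-2.85, 2.85]. Speed limits (rad/s): [2.79, 2.79, 3.14, 3.14, 3.14, 3.14].

INTERFACE

Orientations are given as a unit quaternion [x, y, z, w].
In Python, from station import status, eyes, job, bot gives the robot as it stands.
- The arm moves only by the tool arm_command, never from a script. Its argument "increments" is a list that holds one entry, the list of rows, each a list of 7 numbers: the turn, a rotation vector about the world's x, y, z in rad, then the shift along the world's x, y, z in cm, then the closure, from -1 (fully open) to 1 (shut). A call has 1 to 20 rows; each row is the pose to reach, as a shift and turn from the pose measured when the call began; what a row does not reach only later rows make up. A row lasts 1/10 s, in which the tool goes at most 50 mm and 8.59 degrees, less where a joint would pass 70% of its speed; a pose out of reach is approached as far as the arm can. A call with a gripper value outside its range is refused whole. The fingers move at their own pace and stop on an object; "squeeze" is the grip in N (left out, the last holds). Time passes only in rows, so rows that repeat a pose let the fingers close. It gives the time, the measured TCP pose, the force and the opening at its end, in the units of the state.
- status.get_state(): the state, without advancing time (a new reading comes with each control period).
- eyes.read_camera(name): name is "scene" or "side" or "wrist"; returns a dict with "color" (400x640x3 uint8, red, green, blue), "fov_y" (degrees; the focal length in pixels is half the picture's height over the tangent of half this angle, whatever the lens; pixels are square), "cx", "cy" (the principal point, pixels), "k1" (the pictures are not rectified: a ray, as slopes to the right and down, at radius r is drawn at 1 + k1 r^2 times it, then the intrinsics apply), "extrinsics" (4x4, takes a point from world to camera coordinates). Camera axes: x right, y up, looking along -z (the intrinsics and any distortion apply to the point x, -y, -z); pixel columns grow to the right and rows downward; lengths in m; the calibration is good to about 2 mm. A picture is of the moment at which its call begins. There is no depth.
- job.hand_in(): hands the job in, once; it reports no verdict.
Trained networks look in a picture, given as the dict that the camera call returned (one of the last four; its "shot" number tells which), for a name from the list of things; names that differ only in an ending like _2 or _b are one class to them, and where a whole thing is asked for, a point or a joint stands for the part that bears it (a point fixed in the world has none). Each returns a list of dicts, best first, with "conf" (0 to 1); they miss things now and then, are a little off and sometimes report something else, mostly with a low value. They report only what shows in the picture. A call takes as long as a camera call.
- eyes.look_for(target, picture): "extent" ([left, top, right, bottom] in pixels, round what is visible of it).
The state is a dict: "t": time; "joints": joint angles; "joint_velocities": joint speeds; "joint_efforts": joint torques, N m; "eef_pos": TCP position; "tcp_rot": TCP orientation; "force": force on the tool from outside, world axes, zero at the start; "moment": the same for the moment, N m; "width": opening from 0.0 (shut) to 1.0 (fully open).
Only numpy, scipy, OpenCV 4.12 (cv2) and the standard library are available. Lean on these libraries where they do the work, as an engineer would, in place of code of your own. Each camera call takes 0.05 s, during which the arm holds its last target.

## Working session

There is one attempt and no reset: what is moved stays moved. The work goes in short steps, Python scripts to look and compute and a tool call to move; the robot and the scene stay as the last step left them, time stands still between calls to the robot, and variables do not carry over. Pictures are saved under pics/ and viewed, and the job is handed in when it is done.

Besides the shell and the picture viewer there is one more tool, called after "Call:" as name([rows], argument=value, ...), one row to a line, values as JSON. arm_command: Moves the arm, as the interface text tells. Its arguments: {"type":"object","properties":{"increments":{"type":"array","items":{"type":"array","items":{"type":"array","items":{"type":"number"}}}},"squeeze":{"type":"number"}},"required":["increments"]}

```bash
mkdir -p pics; ls
cat > h.py <<'E'
import numpy as np,cv2
from station import status,eyes,job,bot
def snap(n,f):
    p=eyes.read_camera(n); cv2.imwrite('pics/'+f,p['color'][:,:,::-1]); return p
def K(p):
    f=200/np.tan(np.radians(p['fov_y'])/2); return f,p['cx'],p['cy']
def proj(p,X):
    X=np.atleast_2d(X); E=np.array(p['extrinsics']); c=X@E[:3,:3].T+E[:3,3]
    u=np.c_[c[:,0]/-c[:,2],-c[:,1]/-c[:,2]]; r2=(u**2).sum(1,keepdims=True); u=u*(1+p['k1']*r2)
    f,cx,cy=K(p); return u*f+[cx,cy]
E
python3 - <<'E'
from h import *
import json,pickle
print(bot.nose_length); print(status.get_state())
P={}
for n in ['scene','side','wrist']:
    p=snap(n,n+'0.png'); P[n]=p
    print(n,{k:v for k,v in p.items() if k!='color'})
    for t in ['tin','tin_lid','tin_lever','lemon','tumbler','bowl','tub']:
        print(t,[(d['extent'],round(d['conf'],2)) for d in eyes.look_for(t,p)][:2])
pickle.dump(P,open('P0.pkl','wb'))
E
```

```text
pics
0.008
{'t': 0.0, 'joints': array([-1.78518651e-01,  5.28461197e-01,  1.43393611e+00,  1.34942774e-05,
        1.18135580e+00, -1.78519177e-01]), 'joint_velocities': array([-0.00118982, -0.00019447,  0.00055116, -0.0003295 , -0.00078898,
       -0.00081486]), 'joint_efforts': array([ 2.50220628e-04, -4.42344439e+01, -1.78024775e+01, -2.06930472e-04,
        8.36740597e-03,  2.24214921e-05]), 'eef_pos': array([6.24296239e-01, 1.48455764e-04, 2.38325881e-01]), 'tcp_rot': array([-0.50043055,  0.50063082, -0.49937091,  0.49956656]), 'force': array([-1.24555556, -0.09439234,  0.31842372]), 'moment': array([ 0.03332751,  0.02791952, -0.03614712]), 'width': 1.000915043568697}
scene {'fov_y': 44.33167535419862, 'cx': 318.86487407032047, 'cy': 192.27374543489015, 'k1': -0.023335532259084836, 'extrinsics': array([[ 0.90279521, -0.43006662, -0.00187236, -0.44267756],
       [ 0.2668586 ,  0.55676444,  0.78663832, -0.29553797],
       [-0.33726442, -0.71067297,  0.61741125, -1.15205427],
       [ 0.        ,  0.        ,  0.        ,  1.        ]]), 'shot': 1}
tin [([303.8, 171.1, 389.0, 269
[... 1194 characters left out ...]
040188055193, 'cx': 322.2273108179123, 'cy': 196.08136292984287, 'k1': -0.0707295539111685, 'extrinsics': array([[ 9.99999981e-01,  1.50413420e-04,  1.26528019e-04,
        -6.25542136e-01],
       [-1.12443923e-04,  9.65770811e-01, -2.59396852e-01,
         3.25370002e-02],
       [-1.61213835e-04,  2.59396833e-01,  9.65770810e-01,
        -3.77863818e-01],
       [ 0.00000000e+00,  0.00000000e+00,  0.00000000e+00,
         1.00000000e+00]]), 'shot': 3}
tin [([109.9, 5.6, 370.4, 328.4], 0.72)]
tin_lid [([205.1, 0.9, 372.9, 328.4], 0.75)]
tin_lever [([110.2, 150.3, 202.5, 180.8], 0.94)]
lemon [([241.0, 307.3, 304.9, 346.6], 0.92)]
tumbler []
bowl [([160.8, 275.6, 212.8, 316.5], 0.43)]
tub []
```

Run:
```python
import cv2
for n in ['scene','side']:
    a=cv2.imread(f'pics/{n}0.png'); cv2.imwrite(f'pics/{n}0z.png',cv2.resize(a[140:320,240:420] if n=='scene' else a[130:280,260:400],None,fx=4 if n=='side' else 3.3,fy=4 if n=='side' else 3.3,interpolation=cv2.INTER_CUBIC))
```

```text
(no output)
```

View pics/scene0z.png

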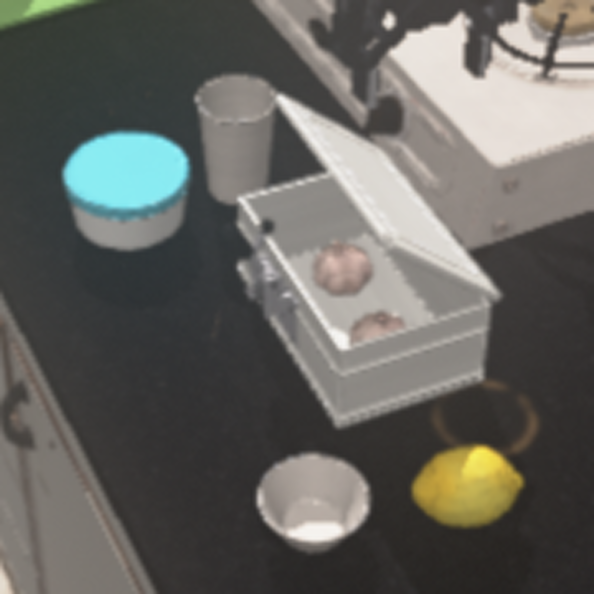

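View pics/side0z.png

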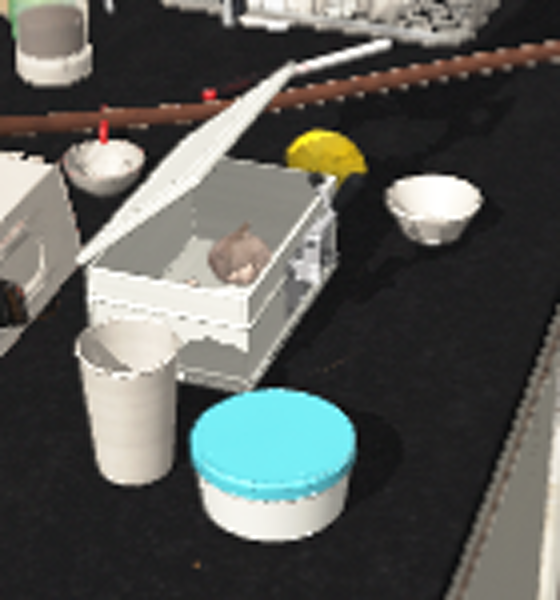

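View pics/wrist0.png

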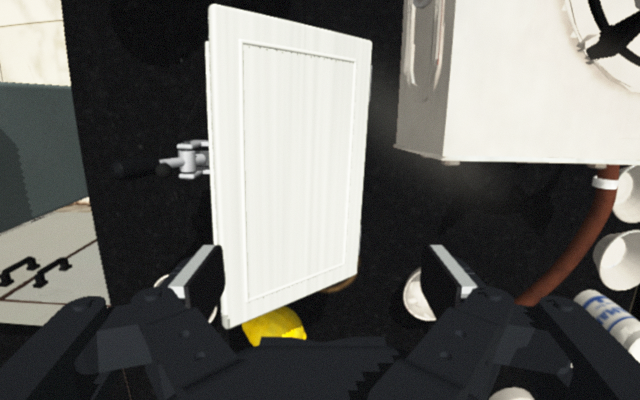

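```bash
cat >> h.py <<'E'
def tinw(q,X):
    X=np.atleast_2d(X)/1000.; c,s=np.cos(q[2]),np.sin(q[2])
    return X@np.array([[c,s,0],[-s,c,0],[0,0,1]])+[q[0],q[1],0]
def lidp(q,x,y,z):
    a=q[3]; # x negative toward front, relative hinge
    return tinw(q,[67+x*np.cos(a)+z*np.sin(a)*1, y, 85-x*np.sin(a)+z*np.cos(a)])
def leverp(q,L,th=0.):
    b=-0.55+th
    return tinw(q,[-83+L*np.sin(b),0,88+L*np.cos(b)])
E
cat > fit.py <<'E'
from h import *
import pickle
from scipy.optimize import least_squares
P=pickle.load(open('P0.pkl','rb'))
O=[('wrist','l',(-134,103,9),(209,4)),('wrist','l',(-134,-103,9),(228,327)),('wrist','l',(0,103,9),(372,41)),('wrist','l',(0,-103,9),(357,277)),
('scene','t',(-65,-100,0),(343.3,268.8)),('scene','t',(65,-100,0),(386.1,254.5)),('scene','t',(-65,100,85),(312.1,200.6)),('scene','t',(-65,-100,85),(344.5,246.1)),('scene','l',(-134,103,9),(324.2,168.8)),
('side','t',(-65,100,0),(323,227)),('side','t',(-65,100,85),(322,204.2)),('side','t',(-65,-100,85),(343.2,174.5)),('side','t',(-65,-100,0),(344.2,196.2)),('side','l',(-134,103,9),(333,146))]
def res(q,each=False):
    r=[]
    for n,k,X,uv in O:
        W=lidp(q,*X) if k=='l' else tinw(q,X)
        r.append((proj(P[n],W)[0]-uv)/(2 if n=='wrist' else 1))
    return np.array(r) if each else np.ravel(r)
s=least_squares(res,[0.6,0.1,0,0.7],loss='soft_l1'); q=s.x
print(q); print(np.round(res(q,True),1))
print('tip',leverp(q,60),leverp(q,66),'pivot',leverp(q,0),'press',lidp(q,-90,0,9),'front',lidp(q,-134,0,9))
for n in P:
    print(n,'tip,piv',np.round(proj(P[n],np.r_[leverp(q,66),leverp(q,0)])).tolist())
    a=P[n]['color'][:,:,::-1].copy()
    for e in [(-65,-100),(-65,100),(65,-100),(65,100)]:
        pp=proj(P[n],tinw(q,[[*e,0],[*e,85]])).astype(int); cv2.line(a,tuple(pp[0].tolist()),tuple(pp[1].tolist()),(0,0,255),1)
    L=np.vstack([lidp(q,x,y,9) for x,y in [(0,-103),(0,103),(-134,103),(-134,-103)]])
    cv2.polylines(a,[np.round(proj(P[n],L)).astype(int)],True,(0,255,0),1)
    pp=np.round(proj(P[n],np.r_[leverp(q,66),leverp(q,0)])).astype(int); cv2.line(a,tuple(pp[0].tolist()),tuple(pp[1].tolist()),(255,0,255),1)
    cv2.imwrite(f'pics/ov_{n}.png',a if n=='wrist' else cv2.resize(a[130:310,240:420],None,fx=3.3,fy=3.3,interpolation=cv2.INTER_CUBIC))
np.save('q.npy',q)
def tri(t):
    U=[((P[n],np.array(uv))) for n,uv in t]
    r=least_squares(lambda X:np.ravel([proj(p,X)[0]-u for p,u in U]),[.6,0,0.05]); return r.x,r.cost
E
python3 fit.py
```

```text
[ 0.58948794  0.01839701 -0.02543667  0.7157636 ]
[[ -0.2   0.3]
 [ -0.8   2.7]
 [ -0.1  -0.3]
 [  0.6  -1. ]
 [ -0.2   0.9]
 [  0.6   0.5]
 [  0.1  -0.7]
 [ -0.4   0.1]
 [ -0.3  -0.5]
 [ -0.6   1.2]
 [ -0.1  -0.1]
 [  0.5  -1.3]
 [ -0.7  -0.5]
 [-24.3  27.7]]
tip [[0.47516371 0.02130566 0.13915147]] [[0.4720286  0.02138543 0.14426662]] pivot [[0.50651479 0.02050802 0.088     ]] press [[0.59447876 0.01827003 0.15084877]] front [[0.56128743 0.01911449 0.1797213 ]]
scene tip,piv [[309.0, 210.0], [321.0, 223.0]]
side tip,piv [[350.0, 173.0], [339.0, 188.0]]
wrist tip,piv [[111.0, 175.0], [187.0, 163.0]]
```

View pics/ov_wrist.png

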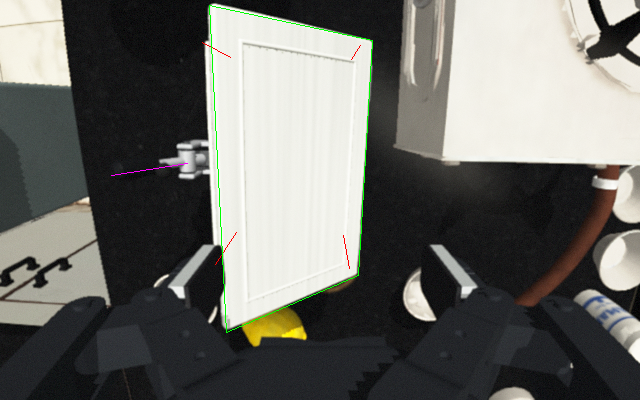

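View pics/ov_side.png

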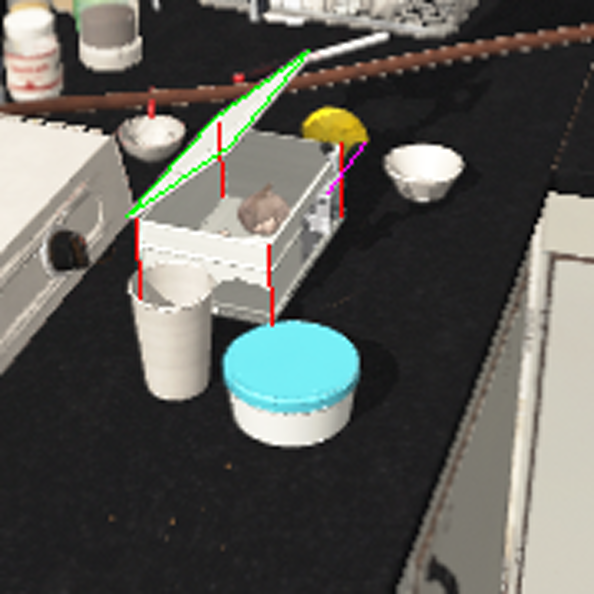

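View pics/ov_scene.png

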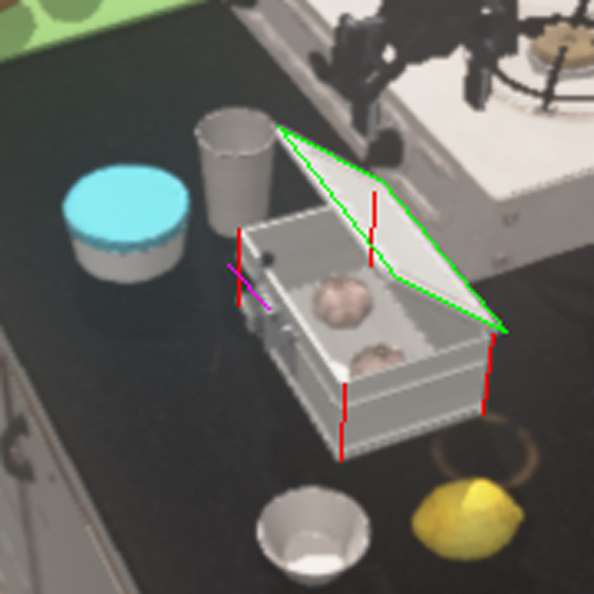

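Call:
arm_command([
  [[0,0,0,-1,0.6,-1,1],[0,0,0,-2,1.2,-2,1],[0,0,0,-2.7,1.8,-3,1],[0,0,0,-2.7,1.8,-4,1],[0,0,0,-2.7,1.8,-4,1],[0,0,0,-2.7,1.8,-4,1],[0,0,0,-2.7,1.8,-4,1],[0,0,0,-2.7,1.8,-4,1],[0,0,0,-2.7,1.8,-4,1],[0,0,0,-2.7,1.8,-4,1]],
], squeeze=20)

```text
t: 2.2
eef_pos: [0.5982, 0.0179, 0.1996]
tcp_rot: [0.5, -0.5, 0.5, -0.5]
force: [0.2, -0.7, -1.2]
width: -0.001
```

Call:
arm_command([
  [[0,0,0,0,0,-1,1],[0,0,0,0,0,-2,1],[0,0,0,0,0,-2.6,1],[0,0,0,-0.3,0,-3.2,1],[0,0,0,-0.6,0,-3.8,1],[0,0,0,-0.9,0,-4.4,1],[0,0,0,-1.2,0,-5,1],[0,0,0,-1.5,0,-5.6,1],[0,0,0,-1.7,0,-6.2,1],[0,0,0,-1.9,0,-6.8,1],[0,0,0,-2.1,0,-7.4,1],[0,0,0,-2.2,0,-8,1],[0,0,0,-2.3,0,-8.5,1],[0,0,0,-2.3,0,-8.5,1]],
])

```text
t: 3.6
eef_pos: [0.5747, 0.0179, 0.1136]
tcp_rot: [-0.5, 0.5, -0.5, 0.5]
force: [0.9, 0.5, -0.2]
width: -0.003
```

Run:
```python
from h import *
p=snap('scene','s1.png'); a=cv2.imread('pics/s1.png'); cv2.imwrite('pics/s1z.png',cv2.resize(a[130:310,240:420],None,fx=3.3,fy=3.3)); print(status.get_state()['force'])
```

```text
[ 0.43611074 -0.53338247  0.3143808 ]
```

View pics/s1z.png

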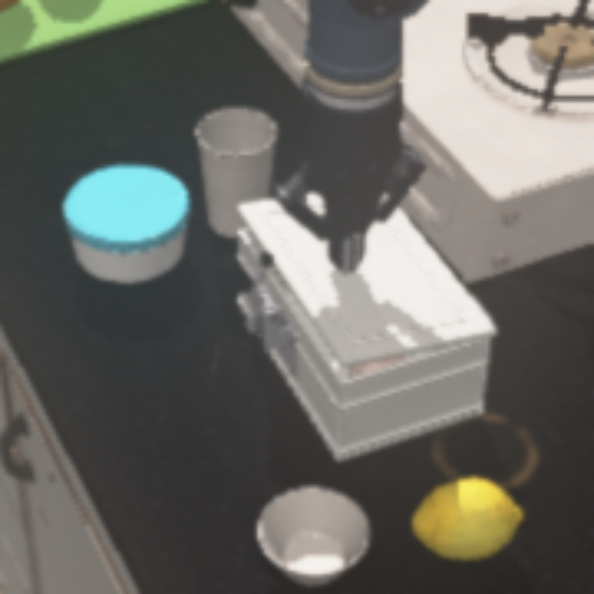

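Call:
arm_command([
  [[0,0,0,0,0,-0.4,1],[0,0,0,0,0,-0.8,1],[0,0,0,0,0,-1.1,1],[0,0,0,0,0,-1.2,1],[0,0,0,0,0,-1.2,1]],
])

```text
t: 4.15
eef_pos: [0.575, 0.0179, 0.102]
tcp_rot: [-0.5, 0.5, -0.5, 0.5]
force: [-1.1, -0.6, 1.6]
width: 0.002
```

Call:
arm_command([
  [[0,0,0,0,0,-0.1,1],[0,0,0,0,0,-0.2,1],[0,0,0,0,0,-0.3,1],[0,0,0,0,0,-0.3,1]],
])

```text
t: 4.55
eef_pos: [0.575, 0.0179, 0.1018]
tcp_rot: [0.5, -0.5, 0.5, -0.5]
force: [-5.0, -0.3, 17.3]
width: 0.001
```

Run:
```python
from h import *
for n in ['scene','side']:
    p=snap(n,n+'2.png'); a=cv2.imread(f'pics/{n}2.png'); cv2.imwrite(f'pics/{n}2z.png',cv2.resize(a[130:310,240:420],None,fx=3.3,fy=3.3)); print(status.get_state()['force'])
```

```text
[-5.01760082  0.80897419 18.16693955]
[-5.07816771 -0.563001   19.04042928]
```

View pics/scene2z.png

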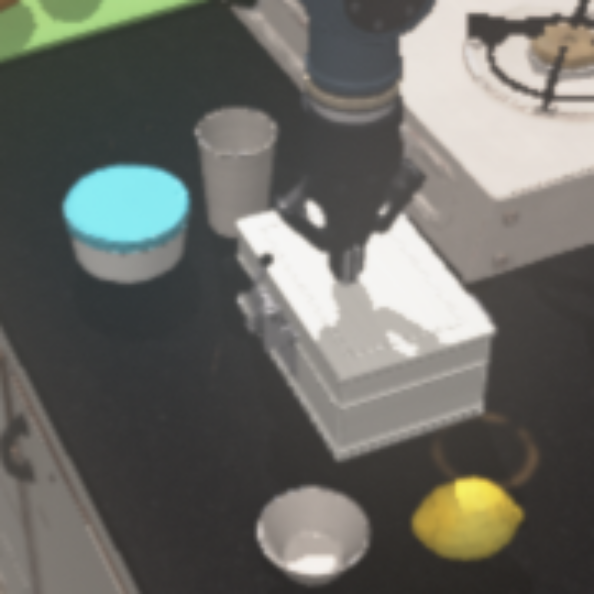

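View pics/side2z.png

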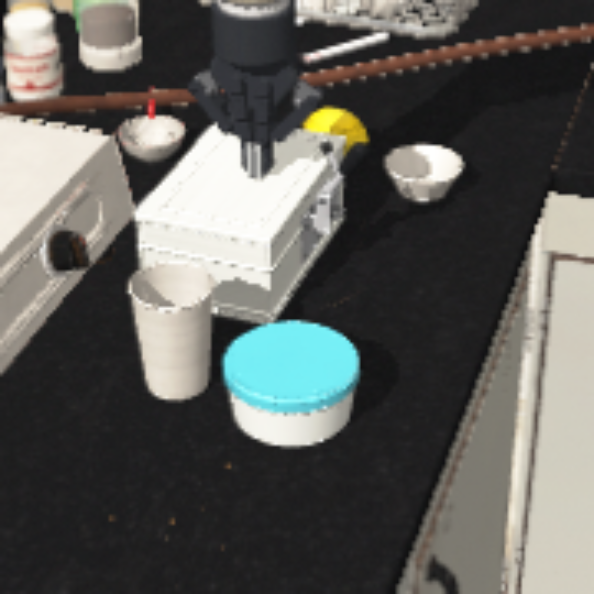

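Call:
arm_command([
  [[0,0,0,0,0,3,1],[0,0,0,0,0,6,1],[0,0,0,-2,0,9,1],[0,0,0,-5,0.2,10,1],[0,0,0,-8,0.3,10,1],[0,0,0,-11,0.3,10,1],[0,0,0,-14,0.3,10,1],[0,0,0,-14.5,0.3,10,1],[0,0,0,-14.5,0.3,10,1]],
])

```text
t: 5.55
eef_pos: [0.4299, 0.0209, 0.202]
tcp_rot: [0.5, -0.499, 0.501, -0.5]
force: [0.6, 0.1, -0.0]
width: -0.004
```

Run:
```python
from h import *
q=np.load('q.npy'); q[3]=0
for n in ['scene','wrist']:
    p=snap(n,n+'3.png'); a=cv2.imread(f'pics/{n}3.png')
    L=np.vstack([lidp(q,x,y,9) for x,y in [(0,-103),(0,103),(-134,103),(-134,-103)]])
    pp=np.round(proj(p,np.r_[leverp(q,66),leverp(q,0)])).astype(int);print(pp.tolist(),proj(p,L).round().tolist())
    print([(d['extent'],d['conf']) for d in eyes.look_for('tin_lever',p)])
    b=a.copy()
    if n=='wrist':
        cv2.line(b,tuple(pp[0].tolist()),tuple(pp[1].tolist()),(255,0,255),1); cv2.polylines(b,[np.round(proj(p,L)).astype(int)],True,(0,255,0),1)
    else: b=cv2.resize(a[130:310,240:420],None,fx=3.3,fy=3.3)
    cv2.imwrite(f'pics/{n}3z.png',b)
print(status.get_state()['t'])
```

```text
[[309, 210], [321, 223]] [[391.0, 230.0], [354.0, 185.0], [311.0, 197.0], [344.0, 245.0]]
[([306.2, 207.4, 319.1, 224.5], 0.6)]
[[386, 218], [416, 196]] [[569.0, 313.0], [625.0, 70.0], [454.0, 56.0], [424.0, 314.0]]
[([379.2, 180.8, 443.8, 225.5], 0.7)]
5.75
```

View pics/scene3z.png

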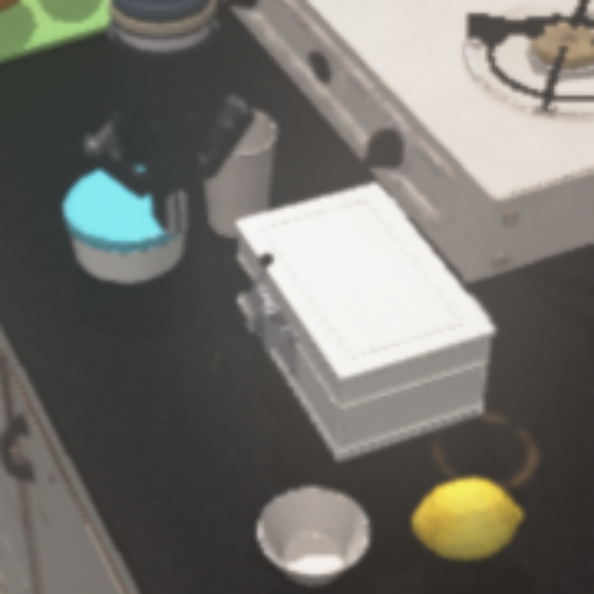

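View pics/wrist3z.png

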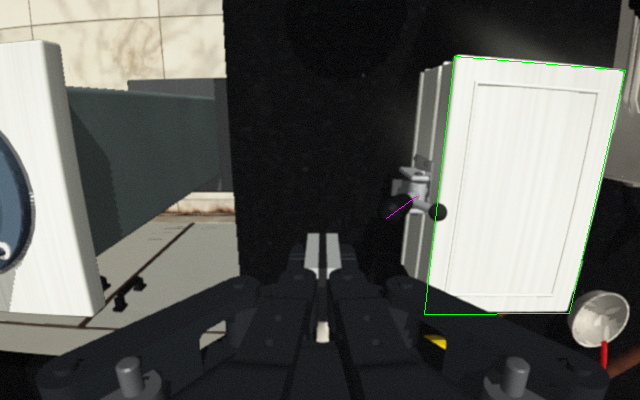

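Call:
arm_command([
  [[0,0,0,0,0.2,-2,1],[0,0,0,0,0.2,-4,1],[0,0,0,0,0.2,-6,1],[0,0,0,0,0.2,-6.8,1],[0,0,0,0,0.2,-6.8,1],[0,0,0,1,0.2,-6.8,1],[0,0,0,2,0.2,-6.8,1],[0,0,0,3,0.2,-6.8,1],[0,0,0,3.5,0.2,-6.8,1],[0,0,0,4,0.2,-6.8,1],[0,0,0,4,0.2,-6.8,1]],
])

```text
t: 6.85
eef_pos: [0.474, 0.0224, 0.1347]
tcp_rot: [0.499, -0.498, 0.502, -0.501]
force: [0.2, 0.0, -0.8]
width: 0.002
```

Run:
```python
from h import *
for n in ['scene','side']:
    p=snap(n,n+'4.png'); a=cv2.imread(f'pics/{n}4.png'); cv2.imwrite(f'pics/{n}4z.png',cv2.resize(a[150:250,280:380],None,fx=5,fy=5)); print(status.get_state()['force'])
```

```text
[-0.97205427  0.54100299  0.0613733 ]
[-0.29884221  0.00401159  0.33174031]
```

View pics/scene4z.png

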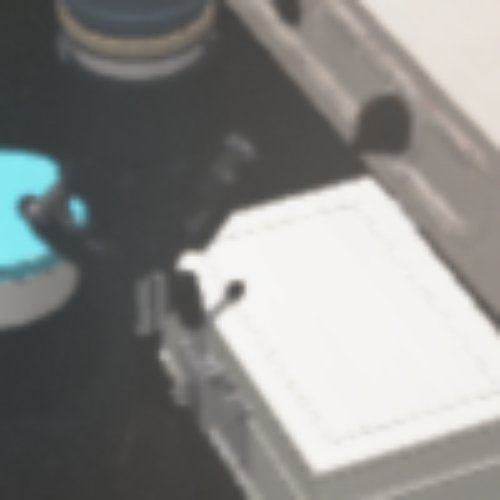

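View pics/side4z.png

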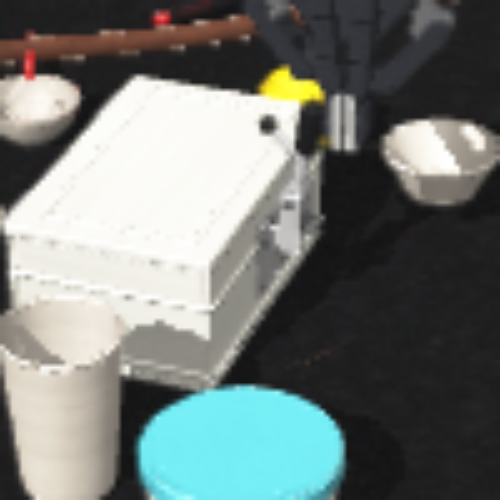

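Call:
arm_command([
  [[0,0,0,0.5,0,0,1],[0,0,0,1,0,0,1],[0,0,0,1.5,0,0,1],[0,0,0,2,0,0,1],[0,0,0,2.4,0,0,1],[0,0,0,2.4,0,0,1]],
])

```text
t: 7.55
eef_pos: [0.4986, 0.0222, 0.1345]
tcp_rot: [0.499, -0.498, 0.502, -0.501]
force: [0.4, 0.4, 0.4]
width: -0.001
```

Run:
```python
from h import *
for n in ['scene','side']:
    p=snap(n,n+'5.png'); a=cv2.imread(f'pics/{n}5.png'); cv2.imwrite(f'pics/{n}5z.png',cv2.resize(a[150:250,280:380],None,fx=5,fy=5)); print(status.get_state()['force'])
```

```text
[-0.25769047 -0.49612896  0.01741479]
[-0.00895519  0.76671359  0.07348438]
```

View pics/scene5z.png

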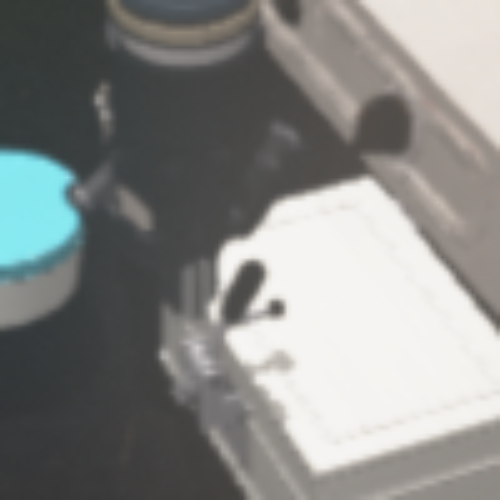

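View pics/side5z.png

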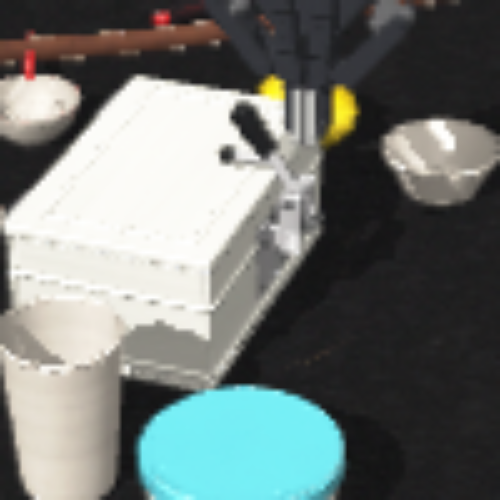

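Call:
arm_command([
  [[0,0,0,-0.5,0,0,1],[0,0,0,-2,0,0,1],[0,0,0,-3,0,0,1],[0,0,0,-4,0,0,1],[0,0,0,-4,0,3,1],[0,0,0,-4,0,6,1],[0,0,0,-4,0,6,1]],
])

```text
t: 8.35
eef_pos: [0.4594, 0.022, 0.1974]
tcp_rot: [0.497, -0.496, 0.504, -0.503]
force: [0.4, -0.7, 0.4]
width: 0.001
```

Run:
```python
from h import *
q=np.load('q.npy')
for n in ['scene','side','wrist']:
    p=snap(n,n+'6.png'); a=cv2.imread(f'pics/{n}6.png'); 
    print([(t,proj(p,np.r_[leverp(q,66,t),leverp(q,30,t),leverp(q,0,t)]).round().tolist()) for t in (1.0,1.2,1.42)])
    cv2.imwrite(f'pics/{n}6z.png',a if n=='wrist' else cv2.resize(a[150:250,280:380],None,fx=5,fy=5)); print(status.get_state()['force'])
```

```text
[(1.0, [[331.0, 202.0], [326.0, 214.0], [321.0, 223.0]]), (1.2, [[335.0, 203.0], [327.0, 214.0], [321.0, 223.0]]), (1.42, [[339.0, 205.0], [329.0, 215.0], [321.0, 223.0]])]
[0.14468904 0.27018027 0.17211494]
[(1.0, [[330.0, 169.0], [335.0, 179.0], [339.0, 188.0]]), (1.2, [[326.0, 171.0], [333.0, 180.0], [339.0, 188.0]]), (1.42, [[323.0, 173.0], [332.0, 181.0], [339.0, 188.0]])]
[-0.74976427 -0.4993893   0.35869279]
[(1.0, [[452.0, 229.0], [411.0, 212.0], [385.0, 201.0]]), (1.2, [[465.0, 225.0], [418.0, 211.0], [385.0, 201.0]]), (1.42, [[475.0, 220.0], [422.0, 209.0], [385.0, 201.0]])]
[-0.27888513  0.15792812 -0.14913307]
```

View pics/scene6z.png

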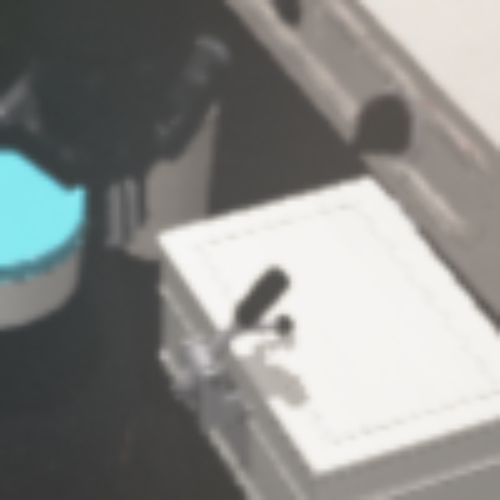

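View pics/side6z.png

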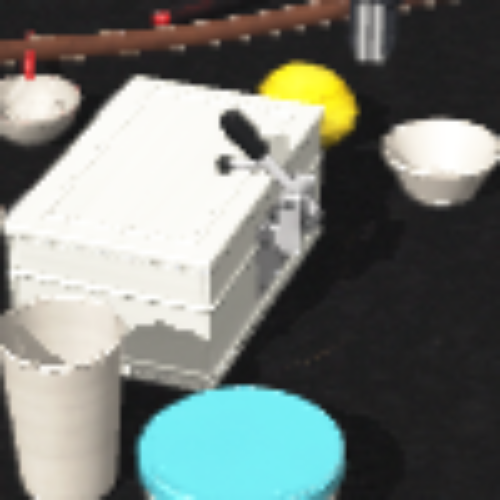

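View pics/wrist6z.png

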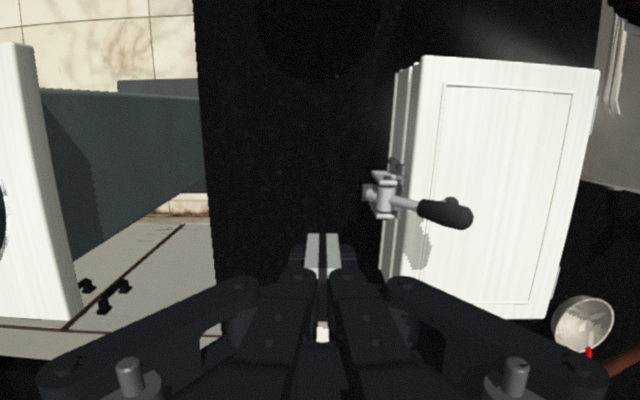

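Call:
arm_command([
  [[0,0,0,-1,0,2,1],[0,0,0,-2,0,3,1],[0,0,0,-2,0,3,1],[0,0,0,-2,0,3,1],[0,0,0,-2,0,3,1],[0,0,0,-2,0,3,1]],
])

```text
t: 9.1
eef_pos: [0.4368, 0.0225, 0.2235]
tcp_rot: [0.499, -0.499, 0.501, -0.501]
force: [0.3, -0.3, -0.3]
width: 0.002
```

Run:
```python
from h import *
q=np.load('q.npy');q[3]=0
for n in ['scene','side']:
    p=snap(n,n+'7.png'); a=cv2.imread(f'pics/{n}7.png'); b=cv2.imread(f'pics/{n}6.png')
    print(np.abs(a.astype(int)-b)[185:250,310:345].max() if n=='scene' else np.abs(a.astype(int)-b)[165:200,318:350].max())
    ox,oy=300,160; z=cv2.resize(a[oy:oy+80,ox-10:ox+70],None,fx=7,fy=7,interpolation=cv2.INTER_CUBIC)
    for t,c in ((1.0,(0,0,255)),(1.2,(0,160,255)),(1.42,(0,200,0))):
        pp=((proj(p,np.r_[leverp(q,66,t),leverp(q,0,t)])-[ox-10,oy]+.5)*7).astype(int); cv2.line(z,tuple(pp[0].tolist()),tuple(pp[1].tolist()),c,1)
    cv2.imwrite(f'pics/{n}7z.png',z)
```

```text
9
4
```

View pics/scene7z.png

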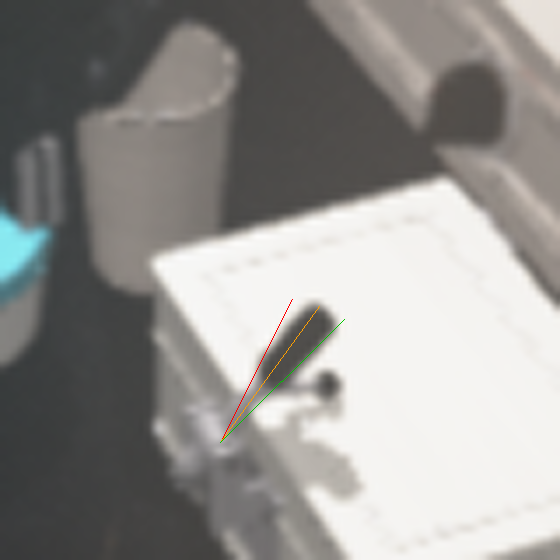

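View pics/side7z.png

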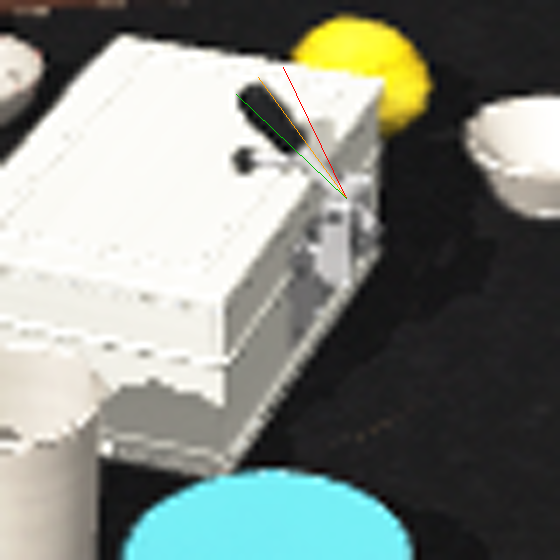

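Run:
```python
from h import *
import pickle
P={n:snap(n,n+'8.png') for n in ['scene','side','wrist']}
pickle.dump(P,open('P8.pkl','wb'))
a=cv2.imread('pics/wrist8.png'); cv2.imwrite('pics/wrist8z.png',cv2.resize(a[30:330,340:640],None,fx=2,fy=2,interpolation=cv2.INTER_CUBIC)); print(eyes.look_for('tin_lever',P['wrist']),eyes.look_for('tin_lid',P['wrist']))
```

```text
[{'extent': [384.9, 179.1, 479.6, 216.2], 'conf': 0.68}] [{'extent': [411.7, 60.7, 597.9, 299.6], 'conf': 0.55}, {'extent': [331.0, 0.3, 380.6, 9.1], 'conf': 0.54}]
```

View pics/wrist8z.png

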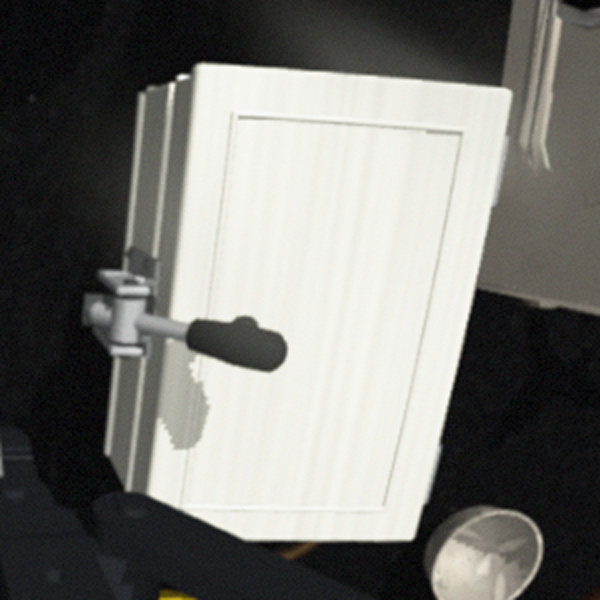

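Run:
```python
from h import *
import pickle
from scipy.optimize import least_squares
P=pickle.load(open('P8.pkl','rb'))
O=[('wrist',(-134,103,9),(437.5,62)),('wrist',(0,103,9),(596,75.5)),('wrist',(0,-103,9),(547.5,300)),('wrist',66,(483,203.5)),('wrist',30,(435,198)),
('scene',66,(336.4,204.3)),('scene',30,(328.6,214)),('scene',(-134,103,9),(312.1,197.1)),('scene',(-134,-103,9),(344,245.5)),('scene',(0,-103,9),(390,230)),
('side',66,(325,173.3)),('side',30,(331.4,180.4)),('side',(-134,-103,9),(344.7,172.1)),('side',(-134,103,9),(321.7,202.9)),('side',(0,-103,9),(307.4,165))]
def res(v,use=None,each=False):
    q=[*v[:3],v[4]]; r=[]
    for n,X,uv in O:
        if use and n not in use: continue
        W=leverp(q,X,v[3]) if np.isscalar(X) else lidp(q,*X)
        r.append((proj(P[n],W)[0]-uv)/(2 if n=='wrist' else 1))
    return np.array(r) if each else np.ravel(r)
for use in (None,['wrist'],['scene'],['side'],['scene','side']):
    s=least_squares(res,[.59,.02,0,1.3,0],args=(use,)); print(use,s.x.round(4),round(s.cost,2))
    if use is None: print(res(s.x,None,True).round(1))
```

```text
None [ 0.5892  0.0194 -0.0377  1.3502 -0.0227] 6.93
[[-0.5 -0.4]
 [ 0.9 -0.8]
 [-0.5  0.7]
 [-0.3  1.7]
 [ 0.6 -0.7]
 [ 1.  -0.1]
 [-0.4  0.2]
 [-1.1  0.3]
 [-0.9 -0.3]
 [ 0.5 -0.3]
 [-0.9 -0.9]
 [ 0.8  0.6]
 [ 0.2 -0.6]
 [-0.   0.3]
 [-0.7 -0.6]]
['wrist'] [ 0.5869  0.0182 -0.0235  1.5875  0.0601] 1.35
['scene'] [ 0.5899  0.0175 -0.0429  1.2807 -0.0165] 1.07
['side'] [ 0.5884  0.0208 -0.0429  1.342  -0.018 ] 1.77
['scene', 'side'] [ 0.5896  0.0189 -0.0429  1.327  -0.0251] 3.49
```

Call:
arm_command([
  [[0,0,0,3,-0.1,0,1],[0,0,0,6,-0.2,0,1],[0,0,0,9,-0.2,0,1],[0,0,0,11.3,-0.2,-1,1],[0,0,0,11.3,-0.2,-3,1],[0,0,0,11.3,-0.2,-5,1],[0,0,0,11.3,-0.2,-6.5,1],[0,0,0,11.3,-0.2,-7.5,1],[0,0,0,11.3,-0.2,-7.5,1]],
])

```text
t: 10.35
eef_pos: [0.5488, 0.0206, 0.1477]
tcp_rot: [0.5, -0.499, 0.501, -0.5]
force: [-0.2, 0.6, -0.3]
width: 0.001
```

Call:
arm_command([
  [[0,0,0,0,0,-0.3,1],[0,0,0,0,0,-0.5,1],[0,0,0,0,0,-0.7,1],[0,0,0,0,0,-0.7,1]],
])

```text
t: 10.75
eef_pos: [0.5507, 0.0204, 0.1446]
tcp_rot: [0.499, -0.498, 0.502, -0.502]
force: [-3.7, 0.6, 17.7]
width: -0.0
```

Call:
arm_command([
  [[0,0,0,0,0,2,1],[0,0,0,0,0,5,1],[0,0,0,-3,0,8,1],[0,0,0,-7,0,8,1],[0,0,0,-11,0.2,8,1],[0,0,0,-11.4,0.2,7.9,1],[0,0,0,-11.4,0.2,7.9,1],[0,0,0,-11.4,0.2,7.9,1],[0,0,0,-11.4,0.2,7.9,1]],
])

```text
t: 11.65
eef_pos: [0.4387, 0.0221, 0.224]
tcp_rot: [0.498, -0.497, 0.503, -0.502]
force: [-0.0, 0.3, 0.1]
width: 0.003
```

Run:
```python
from h import *
for n,(r,c) in {'scene':((160,250),(300,400)),'side':((160,230),(280,350))}.items():
    p=snap(n,n+'9.png'); a=cv2.imread(f'pics/{n}9.png'); b=cv2.imread(f'pics/{n}8.png')
    print(n,np.abs(a.astype(int)-b)[slice(*r),slice(*c)].max())
    cv2.imwrite(f'pics/{n}9z.png',cv2.resize(a[130:310,240:420],None,fx=3.3,fy=3.3))
print(status.get_state()['eef_pos'],status.get_state()['force'])
```

```text
scene 23
side 49
[0.43803837 0.02219742 0.22359545] [ 0.04499627 -0.49454038 -0.06876632]
```

View pics/scene9z.png

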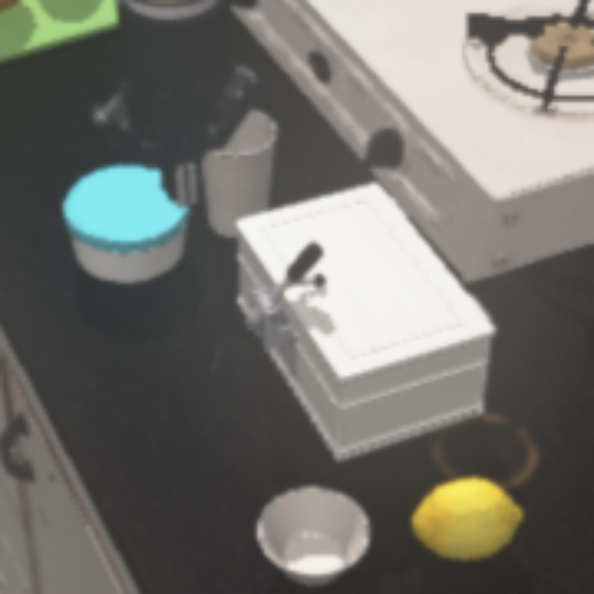

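Run:
```python
from h import *
a,b=[cv2.imread(f'pics/side{i}.png').astype(int) for i in (8,9)]
d=np.abs(a-b).max(2)[160:230,280:350]; print((d>15).sum(), np.argwhere(d>15)[:10]+[160,280])
print(job.hand_in())
```

```text
3 [[182 330]
 [183 323]
 [192 322]]
the job is handed in; nothing more can be done
None
```

The garlic tin is shut and its lever is locked over the lid. I handed the job in at about 11.8 s of the 42 s allowed, with the arm clear of everything; no verdict was reported.

- **Lid:** I pushed it down with the closed fingertips until the force rose sharply to about 17–19 N. The fingertips were then at about 94 mm, the height given for the shut lid, and the lever was still open.
- **Lever:** I pushed it past its middle with almost no measurable sideways force, and it went over on its own.
- **Locked check:** The camera fits of the lever angle disagreed. The combined fit gave 1.35 rad, the scene camera alone 1.28 and the wrist camera alone 1.59. To settle it I pressed lightly on the grip and met a hard stop at about 136.6 mm (17.7 N), which matches the locked angle of 1.42 rad.
- **After backing off:** Only three pixels in the side camera's view of the tin had changed by more than 15 levels compared with before that press.
- **Tin and bystanders:** By eye, the tin, lemon, tumbler, bowl and tub all appear where they started in the last scene picture. I did not measure the bystanders' positions.

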